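# Vent three vacuum canisters in order

### The arm

A 6-joint arm with a two-finger parallel gripper is mounted at the origin on the work surface. World frame = base frame: x ahead of the robot, y to its left, z up, the work surface at z = 0. Lengths are in mm, angles in rad, forces in N, time in s.
With the tool pointing down it reaches from about 400 to 925 mm from the base axis. Payload 12.5 kg.
Tool frame: the origin (TCP) lies where the fingers leave the gripper's body, on its centre line; the fingertips stand 78 mm ahead of it and the grasp point (between the pads) lies 59 mm ahead of it; z points along the fingers, y is the direction in which the jaws open and shut (so a half turn about z gives the same grasp; the last joint's range is limited). The gripper opens to 95 mm and grips with 3 to 60 N. Pads are 20 mm wide; open, the fingers measure 119 mm over their backs; the gripper's body (75 mm by 180 mm) begins 59 mm behind the grasp point.
Start: joints at [-1.209, 0.491, 1.559, -0, 1.092, -0.106], TCP at [281.849, -557.852, 292.261] pointing down, gripper open.
Joint ranges: [-3.1, 3.1], [-0.84, 2.19], [0.05, 2.79], [-1.13, 4.28], [0.06, 2.93], [-2.69, 2.69]. Speed limits (rad/s): [2.22, 2.22, 2.79, 3.14, 3.14, 3.14].

### API

Orientations are given as [roll, pitch, yaw] about the fixed x, y, z axes, in that order (R = Rz(yaw) Ry(pitch) Rx(roll)).
In Python, from cell import env, viewer, ticket, search_frame gives the robot as it stands.
- The arm moves only by the shell command python3 -m inch 'ROWS'. ROWS is a JSON object of lists of equal length, an entry for each row: "hand": the opening, from 0 (shut) to 1 (fully open); "delta_pos": the shift along the tool's x, y, z in cm, a list of three; "turn": the turn about the tool's z in rad. A call has 1 to 20 rows; each row shifts and turns the commanded pose from where the row before left it, along the tool's axes as they then stand; what a row does not reach is not made up. A row lasts 1/10 s, in which the tool goes at most 50 mm and 8.59 degrees, less where a joint would pass 70% of its speed; a pose out of reach is approached as far as the arm can. A call is refused whole if a number of a shift passes 5 or a number of a turn 0.15, either way. A call with a gripper value outside its range is refused whole. The fingers move at their own pace and stop on an object; the grip force is fixed at half the most. Time passes only in rows, so rows that do not move let the fingers close. It gives the time, the measured TCP pose, the force and the opening at its end, in the units of the state.
- env.state(): the state, without advancing time (a new reading comes with each control period).
- viewer.read_camera(name): name is "scene" or "top" or "wrist"; returns (picture, depth): 400x640x3 uint8, blue, green, red; 400x640 float32, mm along the optical axis (not along the pixel's ray), 0 where there is no reading.
- viewer.get_calibration(name): a dict with "fx", "fy", "cx", "cy" (pixels), "T" (4x4, takes a point from camera to world coordinates). Camera axes: x right, y down, z forward; pixel columns grow to the right and rows downward; lengths in mm; the calibration is good to about 2 mm. A picture is of the moment at which its call begins: read the wrist's pose just before it. get_calibration takes no time and is no camera call; for the wrist camera it gives the pose at the moment of the call.
- ticket.job_done(): hands the job in, once; it reports no verdict.
Trained networks look in the newest picture that a camera, given by its name, has taken for a name from the list of things; names that differ only in an ending like _2 or _b are one class to them, and where a whole thing is asked for, a point or a joint stands for the part that bears it (a point fixed in the world has none). Each returns a list of dicts, best first, with "p" (0 to 1); they miss things now and then, are a little off and sometimes report something else, mostly with a low value. They report only what shows in the picture. A call takes as long as a camera call. They do not tell look-alikes from the thing itself.
- search_frame(camera, label): "centre" ([column, row] in pixels, amid what is visible of it).
The state is a dict: "t": time; "joints": joint angles; "qvel": joint speeds; "tau": joint torques, N m; "eef_pos": TCP position; "tcp_rot": TCP orientation; "ft_force": force on the tool from outside, world axes, zero at the start; "moment": the same for the moment, N m; "opening": opening from 0.0 (shut) to 1.0 (fully open).
Only numpy, scipy, OpenCV 4.12 (cv2) and the standard library are available. Lean on these libraries where they do the work, as an engineer would, in place of code of your own. Each camera call takes 0.05 s, during which the arm holds its last target.

### The job

Let the air into the three vacuum canisters so that they can be opened: with the fingertips, gently press down the grey vent plunger in the middle of each lid (it stays down), first on the low round canister, then on the rectangular one, and last on the tall round one. Do not lift, tip or push any canister about, and leave everything else on the bench where it is.

Things in the scene. Friction and masses are not known exactly. Their poses are not given: they have to be found in the camera images.
- low: Low, wide round vacuum canister: steel body 120 mm diameter, white lid 128 mm diameter, lid top 70 mm above the bench, 0.6 kg. Loose, upright on the bench; only to be touched on its plunger, not shifted or lifted. Origin: centre of its underside; z up. The masses vary by up to a third.
- low_top (a point): Centre of the top face of the vent plunger of the low round canister: a grey mushroom cap 24 mm in diameter and 8 mm thick in the middle of the lid, whose top stands 23 mm above the lid while out and 11 mm when fully down. Moves down with the plunger.
- low_valve (a joint): Vent plunger of the low round canister, pushed straight down into the lid: about 0 m = out (starts 0 to 0.001), 0.012 = fully down, against a hard stop; the vent is open, and the job done, anywhere beyond 0.007. It has no spring: it moves under about 4 N plus a little more when pushed fast, and stays where it is left.
- rect: Rectangular vacuum canister: steel body 100 mm along its x by 124 mm along its y, white lid 108 x 132 mm, lid top 95 mm above the bench, 0.65 kg. Loose, upright on the bench; only to be touched on its plunger, not shifted or lifted. Origin: centre of its underside; z up. The masses vary by up to a third.
- rect_top (a point): Centre of the top face of the vent plunger of the rectangular canister: a grey mushroom cap 24 mm in diameter and 8 mm thick in the middle of the lid, whose top stands 23 mm above the lid while out and 11 mm when fully down. Moves down with the plunger.
- rect_valve (a joint): Vent plunger of the rectangular canister, pushed straight down into the lid: about 0 m = out (starts 0 to 0.001), 0.012 = fully down, against a hard stop; the vent is open, and the job done, anywhere beyond 0.007. It has no spring: it moves under about 4 N plus a little more when pushed fast, and stays where it is left.
- tall: Tall, narrow round vacuum canister: steel body 90 mm diameter, white lid 98 mm diameter, lid top 150 mm above the bench, 0.75 kg. Loose, upright on the bench; only to be touched on its plunger, not shifted or lifted. Origin: centre of its underside; z up. The masses vary by up to a third.
- tall_top (a point): Centre of the top face of the vent plunger of the tall round canister: a grey mushroom cap 24 mm in diameter and 8 mm thick in the middle of the lid, whose top stands 23 mm above the lid while out and 11 mm when fully down. Moves down with the plunger.
- tall_valve (a joint): Vent plunger of the tall round canister, pushed straight down into the lid: about 0 m = out (starts 0 to 0.001), 0.012 = fully down, against a hard stop; the vent is open, and the job done, anywhere beyond 0.007. It has no spring: it moves under about 4 N plus a little more when pushed fast, and stays where it is left.
- flask: Bystander, loose on the bench: small amber bottle with white cap, 36 mm diameter, 85 mm tall. Leave it alone. Origin: centre of its underside.
- tin: Bystander, loose on the bench: small steel can, 38 mm diameter, 60 mm tall. Leave it alone. Origin: centre of its underside.
- tape: Bystander, loose on the bench: cardboard-coloured tape ring lying flat, 90 mm outside, 30 mm tall. Leave it alone. Origin: centre of its underside.
- jar: Bystander, loose on the bench: glass jar with steel cap, 64 mm diameter, 85 mm tall. Leave it alone. Origin: centre of its underside.
- bowl: Bystander, loose on the bench: steel bowl, 110 mm across the rim, 50 mm tall. Leave it alone. Origin: centre of its underside.
- scoop: Bystander, loose on the bench: white-handled spoon lying flat. Leave it alone. Origin: on its underside.
- cup: Bystander, loose on the bench: white plastic cup, 72 mm across, 85 mm tall. Leave it alone. Origin: centre of its underside.
Not all that is in view belongs to the job. Leave any purple or yellow look-alike of the low alone.

How it is judged (in metres and radians):
On the way, in this order (a step that is already met when the one before it is completed fails the run):
1. the plunger of the low round canister is pressed in (value of joint low_valve above 0.007 m), for 0.1 s.
2. the plunger of the rectangular canister is pressed in (value of joint rect_valve above 0.007 m), for 0.1 s.
3. the plunger of the tall round canister is pressed in (value of joint tall_valve above 0.007 m), for 0.1 s.
At the end, for the whole second after the job is handed in: All three plungers are in by more than 7 mm of their 12 mm, and the canisters stand upright on the bench, at rest and within 30 mm of where they started; every bystander is within 30 mm of its start (value of joint each of low_valve, rect_valve, tall_valve above 0.007 m and angle between each of low, rect, tall's own z axis and vertical below 0.05 rad and height (world z) of each of low, rect, tall below 0.006 m and distance of each of low, rect, tall, flask, tin, tape, jar, bowl, scoop, cup from where it was at the start of the episode below 0.03 m and linear speed of each of low, rect, tall below 0.02 m/s); the robot touches nothing.
It fails at once if a plunger is pressed out of turn ((value of joint rect_valve above 0.004 m and value of joint low_valve below 0.007 m) or (value of joint tall_valve above 0.004 m and value of joint low_valve below 0.007 m) or (value of joint tall_valve above 0.004 m and value of joint rect_valve below 0.007 m)).
It fails at once if a canister is lifted, tipped or shifted by more than 30 mm (height (world z) of any of low, rect, tall above 0.012 m or angle between any of low, rect, tall's own z axis and vertical above 0.12 rad or distance of any of low, rect, tall from where it was at the start of the episode above 0.03 m).
It fails at once if a canister is pressed hard (over 40 N) (contact force between the fingers and low above 40 N or contact force between the fingers and rect above 40 N or contact force between the fingers and tall above 40 N).
It fails at once if a canister is touched with the arm or hand instead of the fingers (contact force between the arm and low above 1 N or contact force between the arm and rect above 1 N or contact force between the arm and tall above 1 N).
It fails at once if another thing on the bench is moved by more than 30 mm or lifted (distance of any of flask, tin, tape, jar, bowl, scoop, cup from where it was at the start of the episode above 0.03 m or height (world z) of any of flask, tin, tape, jar, bowl, scoop, cup above 0.025 m).
It also fails if it takes over 51 s, if anything falls off the work surface, if the arm or the gripper's body presses on something with over 40 N, if the wrist force passes 120 N, or if a joint passes its speed limit or range.

## Working session

There is one attempt and no reset: what is moved stays moved. The work goes in short steps, Python scripts to look and compute and a shell command to move; the robot and the scene stay as the last step left them, time stands still between calls to the robot, and variables do not carry over. Pictures are saved under pics/ and viewed, and the job is handed in when it is done.

```bash
mkdir -p pics; ls; cat > h.py <<'E'
from cell import env, viewer, ticket, search_frame
import numpy as np, cv2
def px2w(cam,u,v,d,c=None):
    c=c or viewer.get_calibration(cam); T=np.array(c["T"])
    p=np.array([(u-c["cx"])*d/c["fx"],(v-c["cy"])*d/c["fy"],d,1])
    return (T@p)[:3]
E
python3 - <<'E'
from h import *
for c in ["scene","top"]:
    im,d=viewer.read_camera(c); cv2.imwrite(f"pics/{c}0.png",im); np.save(f"{c}0.npy",d)
    cal=viewer.get_calibration(c); print(c,cal["fx"],cal["cx"],cal["cy"],np.round(cal["T"],3).tolist())
    for l in ["low","low_top","rect","tall"]:
        for r in search_frame(c,l)[:4]:
            u,v=r["centre"]; dd=d[int(v),int(u)]
            print(c,l,round(r["p"],2),np.round([u,v]),dd,np.round(px2w(c,u,v,dd)))
s=env.state(); print(s)
E
```

```text
pics
scene 471.97702847546356 317.26030056074325 200.96973244054243 [[-0.738, 0.46, -0.493, 1174.921], [0.675, 0.51, -0.533, 706.899], [0.006, -0.726, -0.687, 1025.908], [0.0, 0.0, 0.0, 1.0]]
scene low 0.9 [313. 139.] 1618.2417 [ 290. -275.   68.]
scene low 0.74 [370. 210.] 1366.904 [398.  94.  70.]
scene low 0.7 [442. 247.] 1266.4297 [360. 320.  69.]
scene low 0.67 [332. 178.] 1470.3573 [381. -83.  69.]
scene low_top 0.61 [332. 165.] 1484.2987 [ 356. -111.   89.]
scene low_top 0.52 [445. 240.] 1260.2028 [350. 317.  87.]
scene low_top 0.49 [266. 146.] 1418.8806 [ 513. -239.  170.]
scene low_top 0.46 [314. 218.] 1307.6146 [558.  28.  93.]
scene rect 0.72 [392. 268.] 1180.3676 [532. 288.  95.]
scene rect 0.33 [266. 169.] 1431.9155 [ 538. -210.  111.]
scene tall 0.74 [268. 170.] 0.0 [1175.  707. 1026.]
top 497.2727830723915 320.2261507219953 202.13590008960736 [[-0.027, -0.984, 0.174, 258.04], [-1.0, 0.028, 0.002, 6.987], [-0.007, -0.174, -0.985, 1637.265], [0.0, 0.0, 0.0, 1.0]]
top low 0.97 [229. 266.] 1533.6387 [340. 298.  95.]
top low 0.86 [363. 255.] 1534.6699 [ 361. -118.   97.]
to
[... 432 characters left out ...]
top tall 0.41 [364. 194.] 1604.0984 [ 557. -133.   61.]
{'t': 0.5, 'joints': array([-1.20857065e+00,  4.90918790e-01,  1.55892591e+00, -1.26134842e-05,
        1.09167883e+00, -1.05611531e-01]), 'qvel': array([-0.00205472,  0.00041151, -0.00037752,  0.0001615 ,  0.00128061,
       -0.00062317]), 'tau': array([-2.00712420e-03, -6.12053418e+01, -2.58286446e+01,  6.92626485e-02,
        4.47593629e-02, -2.03747641e-05]), 'eef_pos': array([ 281.86179058, -557.83980585,  292.24032815]), 'tcp_rot': array([3.14152509e+00, 1.84181484e-05, 4.67843018e-01]), 'ft_force': array([ 0.54362373,  0.35686774, -0.1666709 ]), 'moment': array([0.01754809, 0.00936181, 0.03608539]), 'opening': 0.9988020347167392}
```

View pics/scene0.png

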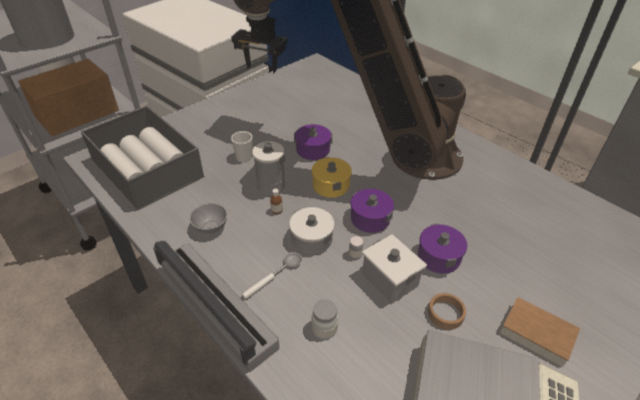

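View pics/top0.png

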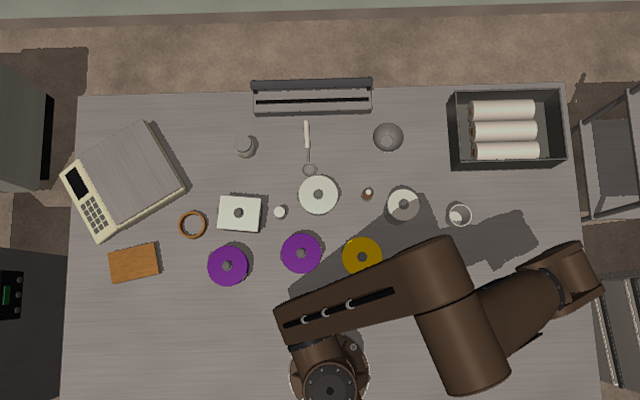

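```bash
python3 - <<'E'
import cv2
im=cv2.imread("pics/top0.png")[100:320,180:450]
cv2.imwrite("pics/top0z.png",cv2.resize(im,None,fx=2.7,fy=2.7,interpolation=cv2.INTER_CUBIC))
E
```

```text
(no output)
```

View pics/top0z.png

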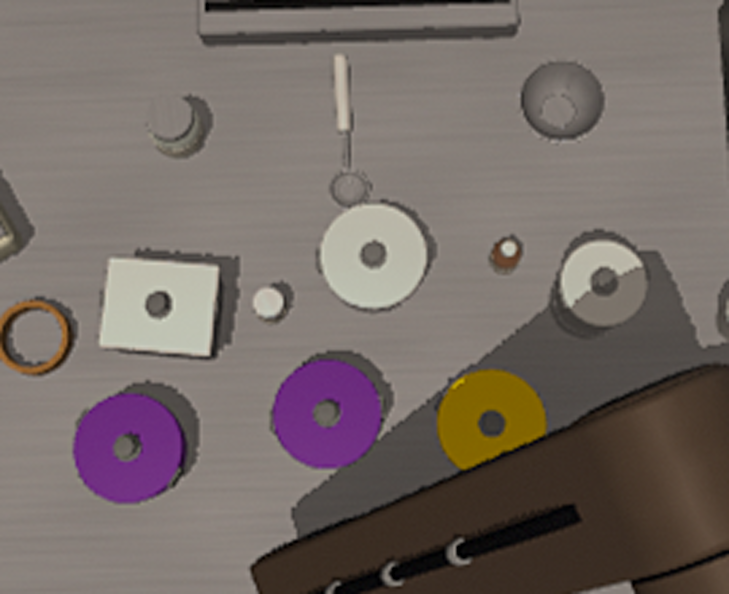

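Candidates for the low canister in the top picture are the white one (318,194), purple ones (228,265) and (301,252), and a yellow one (362,256). There is also a purple one at scene (313,140). The task asks for a white lid and rules out purple and yellow, so it is the one at (318,194). The enlarged crop confirms this: white round lid with a grey cap at about (318,194), rectangular plunger near (238,213), tall plunger near (404,204). The small white cylinder at (280,212) and the amber flask at (367,194) are close by.

```bash
python3 - <<'E'
from h import *
from scipy.spatial.transform import Rotation as R
for cam,cs in [("top",dict(low=(319,194),rect=(238,213),tall=(404,204))),("scene",dict(low=(312,218),rect=(394,255),tall=(268,149)))]:
    d=np.load(cam+"0.npy"); c=viewer.get_calibration(cam)
    for n,(u,v) in cs.items():
        h=dict(low=70,rect=95,tall=150)[n]
        vv,uu=np.mgrid[v-35:v+36,u-40:u+41]; 
        P=np.array([px2w(cam,a,b,d[b,a],c) for a,b in zip(uu.ravel(),vv.ravel())])
        ok=d[vv,uu].ravel()>0
        r=np.hypot(uu.ravel()-u,vv.ravel()-v)
        cap=P[ok&(P[:,2]>h+17)&(P[:,2]<h+30)&(r<13)]; lid=P[ok&(abs(P[:,2]-h)<6)]
        print(cam,n,len(cap),"cap",np.round(np.median(cap,0),1),"range",np.round(cap.min(0)),np.round(cap.max(0)),"lid mid",np.round((np.percentile(lid,1,axis=0)+np.percentile(lid,99,axis=0))/2,1),lid.min(0).round(),lid.max(0).round())
    for n in ["flask","tin","tape","jar","bowl","scoop","cup"]:
        viewer.read_camera(cam) if n=="flask" else 0
        for r in search_frame(cam,n)[:1]:
            u,v=r["centre"]; print(cam,n,round(r["p"],2),np.round([u,v]),px2w(cam,u,v,d[int(v),int(u)],c).round())
print(env.state()["t"], np.round(viewer.get_calibration("wrist")["T"],2).tolist())
E
```

```text
top low 38 cap [560.   16.4  92.3] range [548.   7.  87.] [570.  26. 100.] lid mid [558.6  41.3  70. ] [491. -48.  64.] [622. 143.  76.]
top rect 41 cap [502.  267.6 117.8] range [492. 256. 112.] [512. 278. 124.] lid mid [502.8 266.8  95.1] [444. 196.  89.] [562. 336. 101.]
top tall 51 cap [ 503.7 -240.2  173.6] range [ 494. -253.  167.] [ 516. -230.  178.] lid mid [ 505.3 -241.8  150.1] [ 458. -293.  144.] [ 555. -189.  156.]
top tin 0.66 [278. 210.] [514. 146.  61.]
top tape 0.72 [180. 232.] [456. 469.  31.]
top jar 0.69 [246. 147.] [721. 245.  81.]
top bowl 0.84 [390. 138.] [ 762. -235.    0.]
top scoop 0.66 [307. 161.] [690.  50.  -1.]
top cup 0.89 [458. 214.] [ 495. -447.   -2.]
scene low 50 cap [561.5  19.9  92.1] range [545.   8.  87.] [572.  29.  98.] lid mid [510.7 -26.4  69.7] [ 382. -147.   64.] [623.  86.  76.]
scene rect 63 cap [503.9 269.7 117.8] range [489. 258. 113.] [516. 281. 121.] lid mid [503.7 269.7  94.9] [440. 198.  89.] [563. 340. 101.]
scene tall 41 cap [ 507.1 -238.9  171.6] range [ 493. -251.  167.] [ 517. -227.  176.] lid mid [ 507.1 -239.   149.6] [ 456. -293.  144.] [ 556. -187.  156.]
scene flask 0.52 [273. 202.] [ 576. -136.   52.]
scene tin 0.75 [359. 248.] [517. 163.  50.]
scene tape 0.73 [445. 319.] [489. 441.  -3.]
scene jar 0.68 [324. 317.] [750. 274.  84.]
scene bowl 0.67 [267. 169.] [ 535. -209.  110.]
scene scoop 0.58 [272. 277.] [738.  58.  13.]
scene cup 0.75 [241. 145.] [ 499. -400.   79.]
1.3 [[0.45, -0.86, -0.25, 352.34], [-0.89, -0.43, -0.13, -521.39], [-0.0, 0.28, -0.96, 386.06], [0.0, 0.0, 0.0, 1.0]]
```

Plungers, averaged over both cameras: low (560.5, 18), rect (503, 268.5), tall (505.5, -239.5). I'll close the fingers and go above the low one, keeping the tips at about 214 mm, above everything.

```bash
python3 -m inch '{"hand":[0,0,0,0,0,0,0,0,0,0,0,0,0,0,0,0,0],"delta_pos":[[2,-1.5,0],[3.2,-2.45,0],[3.2,-2.45,0],[3.2,-2.45,0],[3.2,-2.45,0],[3.2,-2.45,0],[3.2,-2.45,0],[3.2,-2.45,0],[3.2,-2.45,0],[3.2,-2.45,0],[3.2,-2.45,0],[3.2,-2.45,0],[3.2,-2.45,0],[3.2,-2.45,0],[3.2,-2.45,0],[1.6,-1.2,0],[0,0,0]],"turn":[0,0,0,0,0,0,0,0,0,0,0,0,0,0,0,0,0]}'
cat >> h.py <<'E'
TG=dict(low=(560.5,18,93),rect=(503,268.5,118),tall=(505.5,-239.5,173))
def need(n,clear=20):
    s=env.state(); p=s["eef_pos"]; rr,pp,y=s["tcp_rot"]; t=np.array(TG[n]); d=t-p
    c,k=np.cos(y),np.sin(y)
    print(n,"t",round(s["t"],2),"pos",np.round(p,1),"rot",np.round(s["tcp_rot"],4),"F",np.round(s["ft_force"],1),"open",round(s["opening"],3),
     "tool cm:",np.round([d[0]*c+d[1]*k,d[0]*k-d[1]*c,(p[2]-78-t[2])],1)/10)
E
python3 -c "
from h import *
need('low')"
```

```text
t: 3.0
eef_pos: [547.7, -7.3, 292.1]
tcp_rot: [3.142, -0.0, 0.471]
ft_force: [-0.3, -0.6, -0.2]
opening: 0.008
low t 3.0 pos [547.7  -7.3 292.1] rot [ 3.1416e+00 -3.0000e-04  4.7080e-01] F [-0.3 -0.6 -0.2] open 0.008 tool cm: [ 2.29 -1.67 12.11]
```

```bash
python3 -m inch '{"hand":[0,0,0,0,0,0],"delta_pos":[[1.2,-0.9,0],[1.1,-0.8,1],[0,0,3],[0,0,3],[0,0,2],[0,0,0]],"turn":[0,0,0,0,0,0]}'
python3 - <<'E'
from h import *
need('low')
im,d=viewer.read_camera("wrist");cv2.imwrite("pics/w1.png",im)
im,d=viewer.read_camera("scene");cv2.imwrite("pics/s1.png",cv2.resize(im[130:290,200:440],None,fx=3,fy=3))
E
```

```text
t: 3.6
eef_pos: [559.0, 16.2, 199.3]
tcp_rot: [-3.139, 0.004, 0.467]
ft_force: [-0.5, 0.8, 0.6]
opening: 0.004
low t 3.6 pos [559.   16.2 199.3] rot [-3.139   0.0042  0.467 ] F [-0.5  0.8  0.6] open 0.004 tool cm: [ 0.22 -0.1   2.83]
```

View pics/w1.png

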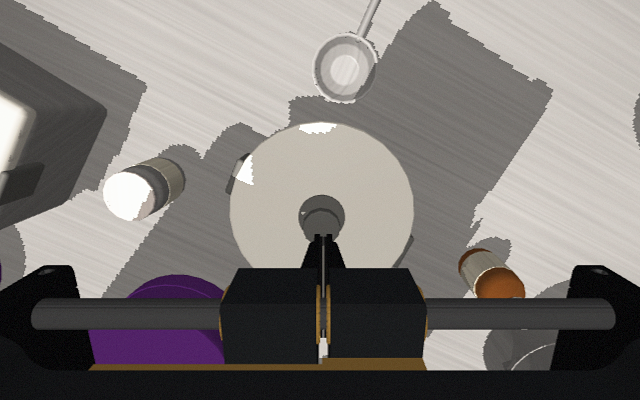

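View pics/s1.png

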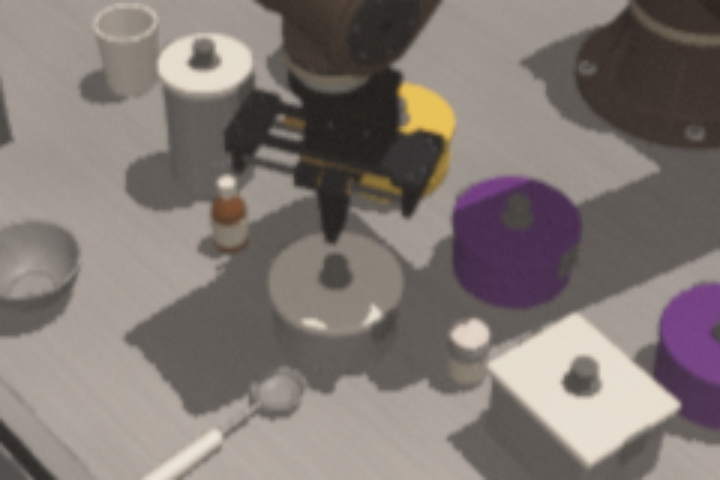

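The wrist picture shows the grey cap of the white lid at (322,217) and the closed fingertips at (323,237), aligned sideways. The scene crop shows the tips over the plunger. I'll check against the wrist depth, then press.

```bash
cat >> h.py <<'E'
def wcap(n,lo=-7,hi=12):
    im,d=viewer.read_camera("wrist"); c=viewer.get_calibration("wrist"); T=np.array(c["T"]); t=TG[n]
    v,u=np.mgrid[0:400,0:640]; P=np.stack([(u-c["cx"])*d/c["fx"],(v-c["cy"])*d/c["fy"],d,np.ones_like(d)],-1)@T.T
    m=(d>0)&(abs(P[...,2]-t[2])<5)&(np.hypot(P[...,0]-t[0],P[...,1]-t[1])<20)
    q=P[m]; pts=q[:,:2].astype(np.float32)
    print("cap",m.sum(),"z",np.median(q[:,2]).round(1),"circle",cv2.minEnclosingCircle(pts),"bbox mid",((q.min(0)+q.max(0))/2)[:2].round(1),"px",u[m].mean().round(),v[m].mean().round())
E
python3 - <<'E'
from h import *
wcap('low'); need('low')
E
```

```text
cap 889 z 94.0 circle ((559.8244018554688, 18.798046112060547), 12.00150203704834) bbox mid [559.8  18.8] px 319.0 224.0
low t 3.75 pos [560.3  16.1 202.9] rot [ 3.141e+00 -8.000e-04  4.673e-01] F [-0.8 -0.6  0.4] open 0.002 tool cm: [ 0.1  -0.16  3.19]
```

```bash
python3 -m inch '{"hand":[0,0,0,0,0,0,0,0,0],"delta_pos":[[0.1,-0.25,1],[0,0,1],[0,0,0.6],[0,0,0],[0,0,0.2],[0,0,0.2],[0,0,0.2],[0,0,0.2],[0,0,0]],"turn":[0,0,0,0,0,0,0,0,0]}'
python3 - <<'E'
from h import *
need('low')
E
```

```text
t: 4.65
eef_pos: [559.7, 18.8, 168.1]
tcp_rot: [3.141, -0.0, 0.468]
ft_force: [-1.1, 0.0, -0.1]
opening: 0.005
low t 4.65 pos [559.7  18.8 168.1] rot [ 3.1415e+00 -1.0000e-04  4.6770e-01] F [-1.1  0.  -0.1] open 0.005 tool cm: [ 0.04  0.11 -0.29]
```

```bash
python3 -m inch '{"hand":[0,0,0],"delta_pos":[[0,0,0.2],[0,0,0.2],[0,0,0]],"turn":[0,0,0]}'; python3 -m inch '{"hand":[0,0],"delta_pos":[[0,0,0.2],[0,0,0]],"turn":[0,0]}'
```

```text
t: 4.95
eef_pos: [559.6, 18.8, 164.0]
tcp_rot: [3.142, 0.0, 0.468]
ft_force: [-0.5, 0.1, -0.7]
opening: 0.005
t: 5.15
eef_pos: [559.6, 18.9, 162.0]
tcp_rot: [3.142, 0.0, 0.468]
ft_force: [-0.2, -0.7, -0.0]
opening: 0.004
```

```bash
python3 - <<'E'
from h import *
im,d=viewer.read_camera("wrist");cv2.imwrite("pics/w2.png",im)
im,d=viewer.read_camera("scene");cv2.imwrite("pics/s2.png",cv2.resize(im[180:270,260:370],None,fx=6,fy=6,interpolation=cv2.INTER_CUBIC))
E
```

```text
(no output)
```

View pics/w2.png

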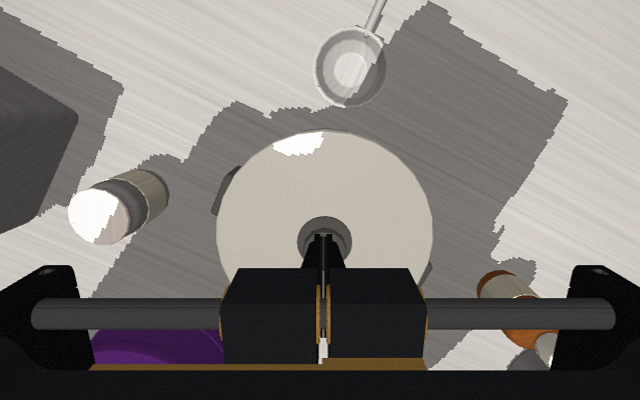

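View pics/s2.png

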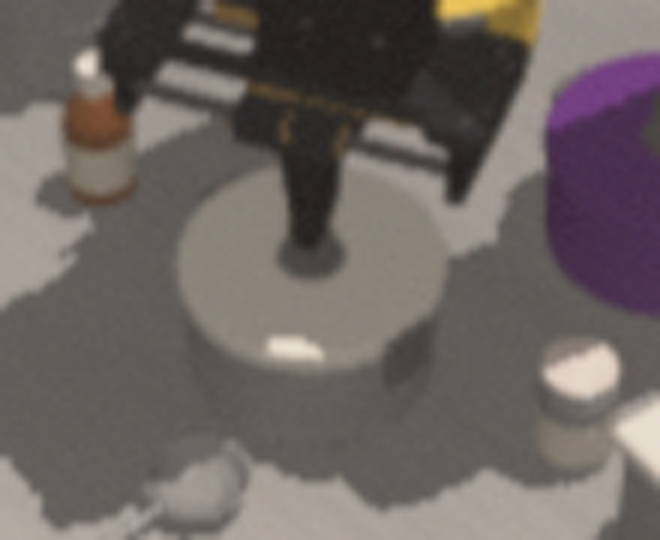

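The cap (wrist px 324,240) now sits low against the lid, with the fingertips on it. I'll measure its height.

```bash
python3 -m inch '{"hand":[0,0],"delta_pos":[[0,0,0.15],[0,0,0]],"turn":[0,0]}'; python3 - <<'E'
from h import *
im,d=viewer.read_camera("wrist"); c=viewer.get_calibration("wrist"); T=np.array(c["T"])
v,u=np.mgrid[190:262,270:378]; dd=d[190:262,270:378]
P=np.stack([(u-c["cx"])*dd/c["fx"],(v-c["cy"])*dd/c["fy"],dd,np.ones_like(dd)],-1)@T.T
z=P[...,2]; m=np.hypot(P[...,0]-560,P[...,1]-18.8)<11.5
print(np.histogram(z[m],bins=range(60,110,2)))
m=np.hypot(P[...,0]-560,P[...,1]-18.8)>20; print("lid",np.median(z[m]))
need("low")
E
```

```text
t: 5.45
eef_pos: [559.6, 18.9, 160.6]
tcp_rot: [3.142, 0.0, 0.468]
ft_force: [-0.4, -0.1, 0.2]
opening: 0.008
(array([  0,   0,   0,   0,   0,  22, 123,   1,  17,  35,  55, 205, 116,
        24,  25,  26,  33,  28,  35,  51,  44,  37,  47,  43]), array([ 60,  62,  64,  66,  68,  70,  72,  74,  76,  78,  80,  82,  84,
        86,  88,  90,  92,  94,  96,  98, 100, 102, 104, 106, 108]))
lid 71.28906016356862
low t 5.5 pos [559.6  18.9 160.6] rot [-3.1416e+00  2.0000e-04  4.6780e-01] F [-0.9  0.3 -0.6] open 0.004 tool cm: [ 0.04  0.12 -1.04]
```

Cap top at about 83 mm and lid at 71 mm, so the plunger is in by about 11 mm. I'll retract and go above the rectangular one.

```bash
python3 -m inch '{"hand":[0,0,0,0,0,0,0,0,0,0,0,0,0,0],"delta_pos":[[0,0,-0.6],[0,0,-2.5],[0,0,-3],[0,0,-2],[0.77,-3.1,0],[0.77,-3.1,0],[0.77,-3.1,0],[0.77,-3.1,0],[0.77,-3.1,0],[0.77,-3.1,0],[0.77,-3.1,0],[0.77,-3.1,0],[0,0,0],[0,0,0]],"turn":[0,0,0,0,0,0,0,0,0,0,0,0,0,0]}'
python3 - <<'E'
from h import *
need('rect'); wcap('rect'); need('rect')
im,d=viewer.read_camera("wrist");cv2.imwrite("pics/w3.png",im)
im,d=viewer.read_camera("top");cv2.imwrite("pics/t3.png",cv2.resize(im[100:320,180:450],None,fx=2.7,fy=2.7))
E
```

```text
t: 6.9
eef_pos: [502.6, 268.3, 241.9]
tcp_rot: [3.141, -0.0, 0.469]
ft_force: [-0.4, -0.6, -0.3]
opening: 0.004
rect t 6.9 pos [502.6 268.3 241.9] rot [ 3.1413 -0.      0.4693] F [-0.4 -0.6 -0.3] open 0.004 tool cm: [ 0.05 -0.    4.59]
cap 916 z 118.5 circle ((502.4278869628906, 269.3005676269531), 12.005739212036133) bbox mid [502.6 269.2] px 322.0 219.0
rect t 6.95 pos [502.8 267.6 241.9] rot [ 3.1413 -0.      0.4682] F [ 0.7  0.4 -0.2] open 0.007 tool cm: [ 0.06 -0.07  4.59]
```

View pics/w3.png

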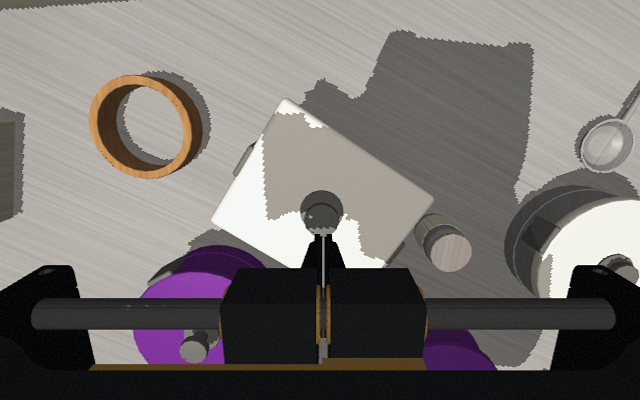

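View pics/t3.png

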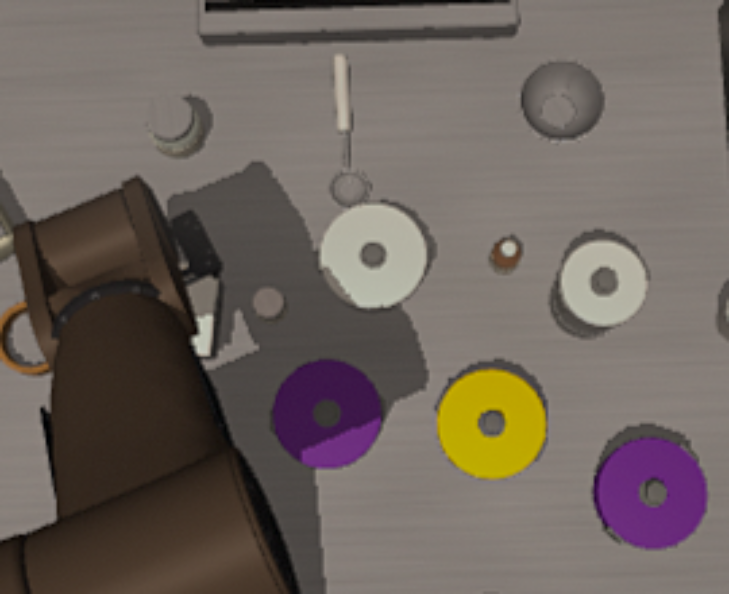

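The top picture shows the low canister unmoved at crop (374,255). The wrist view shows the rectangular canister's grey cap at (322,210), with the tips just in front of it. Pressing.

```bash
python3 -m inch '{"hand":[0,0,0,0,0,0,0,0,0,0,0,0,0],"delta_pos":[[0,-0.1,1.5],[0,0,1.5],[0,0,1],[0,0,0.4],[0,0,0.2],[0,0,0.2],[0,0,0.2],[0,0,0.2],[0,0,0.2],[0,0,0.1],[0,0,0.15],[0,0,0],[0,0,0]],"turn":[0,0,0,0,0,0,0,0,0,0,0,0,0]}'
cat >> h.py <<'E'
def depth_cap(cam,n,xy):
    im,d=viewer.read_camera(cam); c=viewer.get_calibration(cam); T=np.array(c["T"])
    v,u=np.mgrid[0:400,0:640]; P=np.stack([(u-c["cx"])*d/c["fx"],(v-c["cy"])*d/c["fy"],d,np.ones_like(d)],-1)@T.T
    r=np.hypot(P[...,0]-xy[0],P[...,1]-xy[1]); h=TG[n][2]; z=P[...,2]
    a=(d>0)&(r<8)&(z>h-30)&(z<h+8); b=(d>0)&(r>20)&(r<38)&(abs(z-h+23)<8)
    print(cam,n,"cap-lid",a.sum(),b.sum(),round(float(np.median(z[a])-np.median(z[b])),1))
E
python3 - <<'E'
from h import *
need('rect')
depth_cap("wrist","rect",(502.5,269.2)); depth_cap("top","low",(560,18)); depth_cap("scene","low",(560,18)); depth_cap("top","tall",(505,-240))
E
```

```text
t: 8.35
eef_pos: [502.3, 269.0, 185.0]
tcp_rot: [-3.141, 0.0, 0.468]
ft_force: [0.0, -0.6, 1.8]
opening: 0.003
rect t 8.35 pos [502.3 269.  185. ] rot [-3.1414e+00  1.0000e-04  4.6770e-01] F [ 0.  -0.6  1.8] open 0.003 tool cm: [ 0.04  0.08 -1.1 ]
wrist rect cap-lid 9 6635 11.9
top low cap-lid 20 305 12.9
scene low cap-lid 17 289 12.7
top tall cap-lid 25 348 20.9
```

Low reads about 12.8 mm and rect about 11.9 mm cap over lid, so both are in by 10 to 11 mm. The tall one is still out. I'll raise the tips over the tall one's height and go across.

```bash
python3 -m inch '{"hand":[0,0,0,0,0,0,0,0,0,0,0,0,0,0,0,0,0,0,0,0],"delta_pos":[[0,0,-0.6],[0,0,-2.4],[0,0,-4],[0,0,-4],[-1.74,3.5,0],[-1.74,3.5,0],[-1.74,3.5,0],[-1.74,3.5,0],[-1.74,3.5,0],[-1.74,3.5,0],[-1.74,3.5,0],[-1.74,3.5,0],[-1.74,3.5,0],[-1.74,3.5,0],[-1.74,3.5,0],[-1.74,3.5,0],[-1.74,3.5,0],[0,0,0],[0,0,0],[0,0,0]],"turn":[0,0,0,0,0,0,0,0,0,0,0,0,0,0,0,0,0,0,0,0]}'
python3 - <<'E'
from h import *
need('tall'); wcap('tall'); need('tall')
im,d=viewer.read_camera("wrist");cv2.imwrite("pics/w4.png",im)
im,d=viewer.read_camera("scene");cv2.imwrite("pics/s4.png",cv2.resize(im[100:300,190:450],None,fx=3,fy=3))
depth_cap("top","low",(560,18)); depth_cap("top","rect",(502.5,269))
E
```

```text
t: 10.55
eef_pos: [505.5, -238.4, 295.4]
tcp_rot: [-3.141, 0.0, 0.468]
ft_force: [-0.2, -0.1, -0.3]
opening: 0.003
tall t 10.55 pos [ 505.5 -238.4  295.4] rot [-3.1412e+00  1.0000e-04  4.6830e-01] F [-0.2 -0.1 -0.3] open 0.003 tool cm: [-0.05  0.1   4.44]
cap 889 z 173.3 circle ((505.38092041015625, -239.5456085205078), 11.97549057006836) bbox mid [ 506.1 -239.5] px 326.0 221.0
tall t 10.6 pos [ 505.6 -238.1  295.4] rot [-3.1415  0.      0.4689] F [ 0.8  1.4 -0.1] open 0.004 tool cm: [-0.07  0.12  4.44]
top low cap-lid 18 302 12.7
top rect cap-lid 17 318 12.3
```

View pics/w4.png

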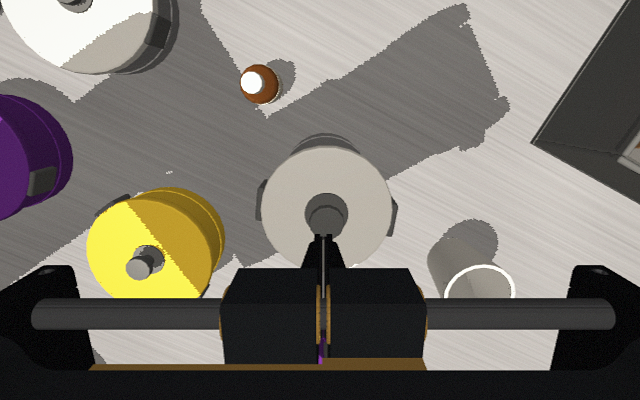

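View pics/s4.png

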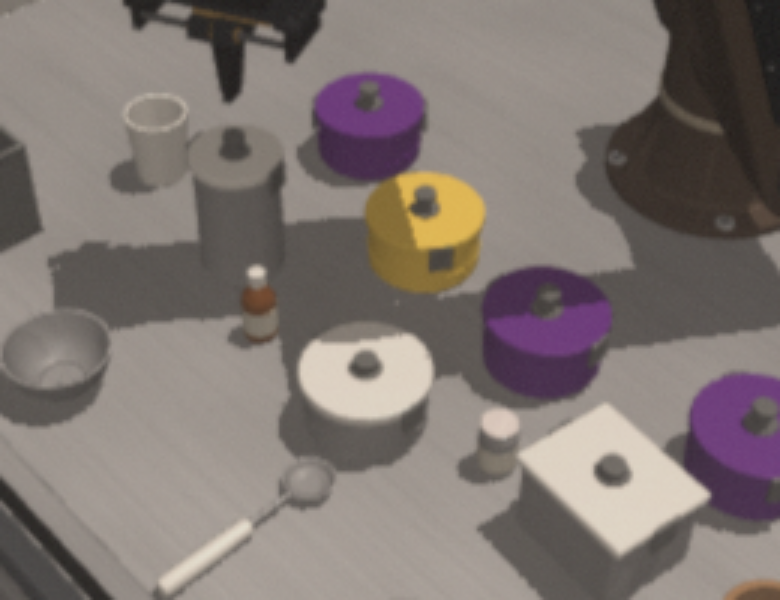

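The low cap (crop 366,363) and rect cap (613,468) are clearly lower than the purple canisters' caps. The tall cap, at wrist (326,215), is under the tips. Pressing it.

```bash
python3 -m inch '{"hand":[0,0,0,0,0,0,0,0,0,0,0,0,0],"delta_pos":[[-0.05,0.1,1.5],[0,0,1.5],[0,0,0.9],[0,0,0.3],[0,0,0.2],[0,0,0.2],[0,0,0.2],[0,0,0.2],[0,0,0.2],[0,0,0.1],[0,0,0.2],[0,0,0],[0,0,0]],"turn":[0,0,0,0,0,0,0,0,0,0,0,0,0]}'
python3 - <<'E'
from h import *
need('tall')
depth_cap("wrist","tall",(505.5,-239.5))
E
```

```text
t: 12.1
eef_pos: [505.5, -240.4, 240.0]
tcp_rot: [-3.141, 0.0, 0.468]
ft_force: [0.2, -1.2, 0.3]
opening: -0.002
tall t 12.1 pos [ 505.5 -240.4  240. ] rot [-3.1413e+00  4.0000e-04  4.6780e-01] F [ 0.2 -1.2  0.3] open -0.002 tool cm: [ 0.04 -0.08 -1.1 ]
wrist tall cap-lid 7 6651 11.4
```

```bash
python3 -m inch '{"hand":[0,0,0,0,0,0,0],"delta_pos":[[0,0,-0.6],[0,0,-3],[0,0,-4],[0,0,-4],[0,0,-3],[0,0,0],[0,0,0]],"turn":[0,0,0,0,0,0,0]}'
python3 - <<'E'
from h import *
need('tall')
for n in TG:
    depth_cap("scene",n,TG[n][:2])
depth_cap("wrist","tall",(505.5,-239.5)); depth_cap("top","low",(560,18)); depth_cap("top","rect",(502.5,269))
im,d=viewer.read_camera("scene");cv2.imwrite("pics/s5.png",cv2.resize(im[100:340,190:480],None,fx=2.5,fy=2.5))
E
```

```text
t: 12.85
eef_pos: [505.4, -240.2, 386.5]
tcp_rot: [3.141, -0.0, 0.468]
ft_force: [0.4, -0.3, -0.5]
opening: 0.005
tall t 12.85 pos [ 505.4 -240.2  386.5] rot [ 3.1409e+00 -3.0000e-04  4.6780e-01] F [ 0.4 -0.3 -0.5] open 0.005 tool cm: [ 0.05 -0.06 13.55]
scene low cap-lid 20 294 12.1
scene rect cap-lid 30 388 11.6
scene tall cap-lid 19 205 10.9
wrist tall cap-lid 213 3314 12.0
top low cap-lid 18 302 13.9
top rect cap-lid 22 321 12.4
```

View pics/s5.png

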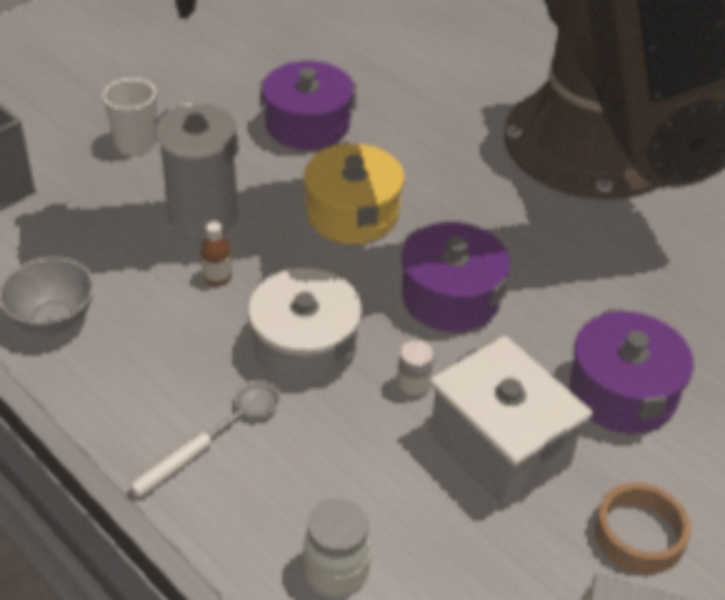

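All three caps are down: low at crop (305,303), rect at (511,390), tall at (196,123). The canisters and the other objects stand where they were, and the gripper is clear. Handing in.

```bash
python3 -c "
from cell import ticket
print(ticket.job_done())"
```

```text
the job is handed in; nothing more can be done
None
```

I pressed the three vent plungers with the closed fingertips in the order low (the white one), rectangular, tall, then raised the gripper clear and handed the job in at about 13 s.

- **Plungers:** the last depth checks put the caps 11–14 mm above their lids (23 mm when out). That puts each plunger in by roughly 9–12 mm, against the 7 mm needed. The cameras differed by up to 2 mm on the low one: 12.1 mm from the scene camera, 13.9 mm from the top camera.
- **Forces:** the wrist force read no more than about 2 N whenever I checked it. Those readings came only at the end of each move, so I did not measure the peak while pressing.
- **Other things on the bench:** in the last scene picture the canisters stood upright and every bystander looked to be where it started. I judged this by eye, without measuring the shifts. Nothing failed, and the hand-in gives no verdict.

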